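Swing the notched driver board round to its stop

TASK

The square board lies flat on the steel jig with its notched corner on the jig's fixed peg. Push the corner opposite the notch so that the board turns on the peg, towards whichever side the steel stop post stands on, until its edge rests against that post; keep the board flat and its notch on the peg throughout. Do not disturb the blue capacitor or the small brass spacer that stand on the jig.

Things in the scene. Friction and masses are not known exactly. Their poses are not given: they have to be found in the camera images.
- board: Green circuit board on a square aluminium base plate 120 x 120 x 8 mm, 18 mm tall with components, 0.35 kg, loose on the jig. x, y run along its edges, z up. One corner, the one towards +x +y, has a 24 x 24 mm square notch. Origin: underside, where the peg's axis sits when both notch faces (x = -8 and y = -8 mm) touch the peg. Outer edges: x = +16, x = -104, y = +16, y = -104 mm.
- board_push_corner (a point): The board's corner opposite the notch, underside. Push on an edge 15 to 35 mm from it: at its very tip the push would lever the notch off the peg once the post is met. Turned clockwise (from above) the board meets a stop on the left with its edge y = +16 mm; anticlockwise, one on the right with its edge x = +16 mm; a turn of 20 to 60 degrees.
- peg_axis (a point): Foot of the fixed pivot peg, 16 mm in diameter and 22 mm tall, on the jig's upper face. The jig is a steel plate 260 x 290 x 6 mm fixed on the table, so its upper face is 6 mm above the table; the peg is 60 mm from its far edge, midway across. x and y run along the jig's edges, x pointing away from the robot.
- stop: Stop post: plain round steel post 20 mm in diameter, 36 mm tall, held immovably on the jig's upper face, beside the peg, 88 to 103 mm from it, to the left or to the right. Origin: centre of its foot.
- capacitor: Blue capacitor can, 30 mm in diameter, 45 mm tall, 45 g, standing loose on the jig on the other side of the peg from the stop post. Leave it alone. Origin: centre of its underside.
- spacer: Small six-sided brass spacer, 14 mm across, 22 mm tall, standing loose on the jig just beyond the peg. Leave it alone. Origin: centre of its underside.
Things that resemble listed ones, but are neither listed nor needed, are in the scene too. Leave any orange look-alike of the board alone.

How it is judged (in metres and radians):
At the end, for the whole second after the job is handed in: The board lies still and flat on the jig, one of the two edges beside its notch is against the stop post (gap under 5 mm), and its notch is still on the peg (within 7 mm of fully seated) (((y of stop in the frame of board between 0.021 and 0.031 m and x of stop in the frame of board between -0.112 and -0.04 m) or (x of stop in the frame of board between 0.021 and 0.031 m and y of stop in the frame of board between -0.112 and -0.04 m)) and horizontal distance between board and peg_axis below 0.007 m and angle between board's own z axis and vertical below 0.05 rad and linear speed of board below 0.01 m/s and angular speed of board below 0.05 rad/s); the robot touches nothing.
It fails at once if the board's notch comes off the peg (more than 20 mm from seated) (horizontal distance between board and peg_axis above 0.02 m).
It fails at once if the board is tipped or lifted off the jig (angle between board's own z axis and vertical above 0.15 rad or height (world z) of board above 0.014 m).
It fails at once if the capacitor is shoved or knocked over (distance of capacitor from where it was at the start of the episode above 0.01 m or angle between capacitor's own z axis and vertical above 0.4 rad).
It fails at once if the brass spacer is shoved or knocked over (distance of spacer from where it was at the start of the episode above 0.01 m or angle between spacer's own z axis and vertical above 0.4 rad).
It also fails if it takes over 35 s, if anything falls off the work surface, if the arm or the gripper's body presses on something with over 40 N, if the wrist force passes 120 N, or if a joint passes its speed limit or range.

ROBOT

A 6-joint arm with a two-finger parallel gripper is mounted at the origin on the work surface. World frame = base frame: x ahead of the robot, y to its left, z up, the work surface at z = 0. Lengths are in mm, angles in degrees, forces in N, time in s.
With the tool pointing down it reaches from about 250 to 775 mm from the base axis. Payload 4 kg.
Tool frame: the origin (TCP) lies at the very end of the fingers, on their centre line; the grasp point (between the pads) lies 19 mm behind it; z points along the fingers, y is the line along which they close (so a half turn about z gives the same grasp; the last joint's range is limited). The gripper opens to 85 mm and grips with 20 to 120 N. Pads are 22 mm wide; open, the fingers measure 114 mm over their backs; the gripper's body (76 mm by 85 mm) begins 54 mm behind the grasp point. The pads swing forward as they close: fully open they stand 13 mm farther back than shut.
Start: joints at [65.598, 4.996, 78.535, -0, 96.463, -5.907], TCP at [174.482, 521.607, 231.341] pointing down, gripper open.
Joint ranges: [-177.83, 177.83], [-43.37, 116.18], [15.69, 146.23], [-61.86, 241.86], [9.47, 152.12], [-147.06, 147.06]. Speed limits (degrees/s): [159.86, 159.86, 180, 180, 180, 180].

INTERFACE

Orientations are given as [roll, pitch, yaw] about the fixed x, y, z axes, in that order (R = Rz(yaw) Ry(pitch) Rx(roll)).
In Python, from rig import manip gives the robot as it stands.
- The arm moves only by the shell command python3 -m handwheel 'ROWS' [FORCE]. ROWS is JSON, a list of rows, each an object with "slide": the shift along the tool's x, y, z in units of 0.4 m (1.0 is 0.4 m), a list of three; "roll": the turn about the tool's z in units of 0.5 rad (1.0 is 0.5 rad); "gripper": the opening, from -1 (shut) to 1 (fully open). A call has exactly 8 rows; each row shifts and turns the commanded pose from where the row before left it, along the tool's axes as they then stand; what a row does not reach is not made up. A row lasts 1/8 s, in which the tool goes at most 62.5 mm and 10.7 degrees, less where a joint would pass 70% of its speed; a pose out of reach is approached as far as the arm can. A call with a number of a shift or a turn outside -1 to 1 is refused whole. A call with a gripper value outside its range is refused whole. The fingers move at their own pace and stop on an object; FORCE is the grip in N (left out, the last holds). Time passes only in rows, so rows that do not move let the fingers close, or fill a call up. It gives the time, the measured TCP pose, the force, the opening and the grip force at its end, in the units of the state.
- manip.observe(): the state, without advancing time (a new reading comes with each control period).
- manip.get_image(name): name is "scene" or "top"; returns a dict with "img" (400x640x3 uint8, blue, green, red), "vertical_fov" (degrees; the focal length in pixels is half the picture's height over the tangent of half this angle, whatever the lens; pixels are square), "cx", "cy" (the principal point, pixels), "k1" (the pictures are not rectified: a ray, as slopes to the right and down, at radius r is drawn at 1 + k1 r^2 times it, then the intrinsics apply), "pose" (4x4, takes a point from camera to world coordinates). Camera axes: x right, y down, z forward; pixel columns grow to the right and rows downward; lengths in mm; the calibration is good to about 2 mm. A picture is of the moment at which its call begins. There is no depth.
- manip.sign_off(): hands the job in; it is judged then, once.
The state is a dict: "time": time; "q": joint angles; "qd": joint speeds; "joint_efforts": joint torques, N m; "position": TCP position; "tool_rot": TCP orientation; "ft_force": force on the tool from outside, world axes, zero at the start; "torque": the same for the moment, N m; "opening": finger opening in mm; "grip_force": force on a finger pad.
Only numpy, scipy, OpenCV 4.12 (cv2) and the standard library are available. Lean on these libraries where they do the work, as an engineer would, in place of code of your own. Each camera call takes 0.05 s, during which the arm holds its last target. There are 200 camera calls.

## Working session

There is one attempt and no reset: what is moved stays moved. The work goes in short steps, Python scripts to look and compute and a shell command to move; the robot and the scene stay as the last step left them, time stands still between calls to the robot, and variables do not carry over. Pictures are saved under pics/ and viewed, at most 10 in all, crops included, and the job is handed in when it is done.

```bash
mkdir -p pics; cat > h.py <<'E'
import numpy as np, cv2
from rig import manip
def cam(n):
    d=manip.get_image(n); return d
def K(d):
    f=200/np.tan(np.radians(d["vertical_fov"])/2)
    return np.array([[f,0,d["cx"]],[0,f,d["cy"]],[0,0,1]]),np.array([d["k1"],0,0,0,0.])
def world(d,uv,z):
    k,D=K(d); p=cv2.undistortPoints(np.array([[uv]],float),k,D)[0,0]
    T=np.array(d["pose"]); r=T[:3,:3]@[p[0],p[1],1]; o=T[:3,3]
    return o+r*(z-o[2])/r[2]
def pix(d,P):
    k,D=K(d);T=np.linalg.inv(np.array(d["pose"]))
    return cv2.projectPoints(np.array(P,float).reshape(-1,1,3),cv2.Rodrigues(T[:3,:3])[0],T[:3,3],k,D)[0][:,0]
E
python3 - <<'E'
from h import *
for n in("scene","top"):
    d=cam(n); cv2.imwrite(f"pics/{n}0.png",d["img"]); print(n,d["vertical_fov"],d["cx"],d["cy"],d["k1"],np.round(d["pose"],3).tolist())
s=manip.observe(); print(s["position"],s["tool_rot"],s["time"])
E
```

```text
scene 45.567436919825276 310.2280215492775 198.14321486647952 -0.05064364855462555 [[0.191, 0.702, -0.687, 1060.028], [0.982, -0.127, 0.143, -143.811], [0.013, -0.701, -0.713, 635.191], [0.0, 0.0, 0.0, 1.0]]
top 53.60794587283621 321.80160304383725 196.85637269718148 -0.07977676942410222 [[0.015, -0.988, 0.156, 394.766], [-1.0, -0.014, 0.005, -52.298], [-0.003, -0.156, -0.988, 720.629], [0.0, 0.0, 0.0, 1.0]]
[174.28694629 521.1869214  230.23467301] [-1.79884647e+02 -1.19169399e-02  1.61506610e+02] 0.1
```

View pics/top0.png

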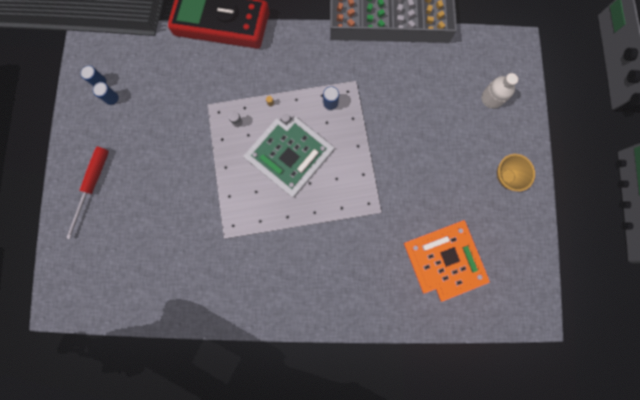

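View pics/scene0.png

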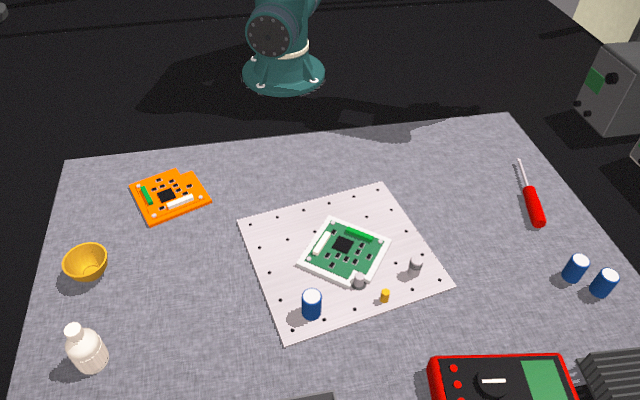

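The top view shows the green board at about (289,155), its push corner at (292,194) and the peg at (286,120). The grey post is on the left at (235,119), the blue capacitor at (331,98) and the spacer at (269,100). The orange board at (447,260) and the blue pair at (97,85) are look-alikes off the jig. I'll confirm this in an enlarged crop.

```bash
python3 - <<'E'
from h import *
i=cv2.imread("pics/top0.png")[75:245,200:390]
cv2.imwrite("pics/c1.png",cv2.resize(i,None,fx=3.5,fy=3.5,interpolation=cv2.INTER_CUBIC)[:600])
E
```

```text
(no output)
```

View pics/c1.png

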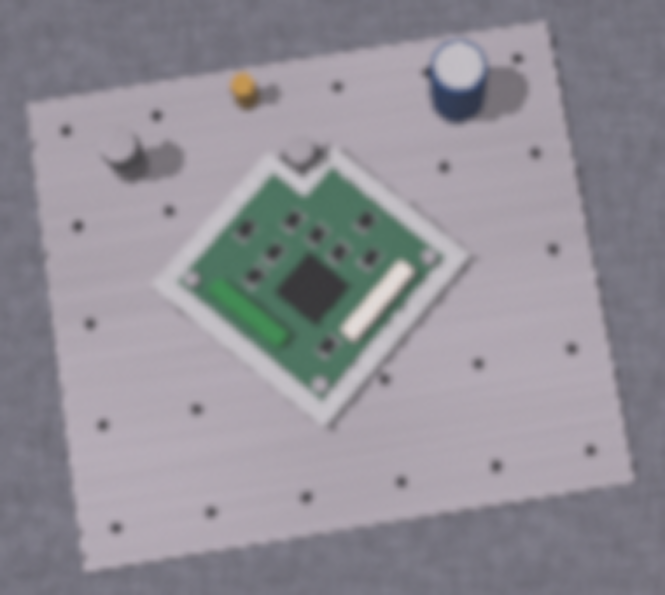

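The crop confirms them: post top (122,143), capacitor top (459,63), spacer top (243,82), peg top (302,152). Board corners are left (153,284), right (470,257) and bottom (326,425).

```bash
cat > m.py <<'E'
from h import *
d=cam("top")
W=lambda u,v,z: world(d,(200+u/3.5,75+v/3.5),z)[:2]
J=np.array([W(*p,6) for p in((27,102),(546,20),(633,482),(85,570))])
print("jig",J.round().tolist(),[round(np.linalg.norm(J[i]-J[i-1])) for i in range(4)])
ex=(J[0]-J[3]+J[1]-J[2]);ex/=np.linalg.norm(ex)
peg=(J[0]+J[1])/2-60*ex
print("peg jig",peg,"peg top",W(302,152,28)); 
stop=W(122,143,42);print("stop",stop,np.linalg.norm(stop-peg))
print("cap",W(459,63,51),"spacer",W(243,82,28))
B=np.array([W(*p,14) for p in((153,284),(470,257),(326,425))])
print("board L,R,B",B.round(1).tolist(),np.linalg.norm(B[0]-B[2]),np.linalg.norm(B[1]-B[2]))
# fit pose: L=(-104,16)?; x,y axes
import itertools
from scipy.optimize import least_squares
M=np.array([(-104,16),(16,-104),(-104,-104)])
R=lambda a:np.array([[np.cos(a),-np.sin(a)],[np.sin(a),np.cos(a)]])
s=least_squares(lambda p:((R(p[2])@M.T).T+p[:2]-B).ravel(),[peg[0],peg[1],0]).x
print("board origin",s[:2],np.degrees(s[2]), "inn",W(303,192,14))
st=R(s[2]).T@(stop-s[:2]);print("stop in board",st)
# needed cw turn t so that y of stop in board =26
r=np.hypot(*st);phi=np.arctan2(st[1],st[0]); print("turn",np.degrees([phi+t for t in (-(np.pi-np.arcsin(26/r)),)]))
for t in range(0,60,10):
  a=s[2]-np.radians(t); print(t,(s[:2]+R(a)@[-79,-104]).round(),(R(a)@[0,1]).round(2))
E
python3 m.py
```

```text
jig [[685.0, 173.0], [736.0, -111.0], [480.0, -156.0], [430.0, 127.0]] [259, 289, 260, 288]
peg jig [651.22925065  20.44326295] peg top [649.03418973  18.68608682]
stop [647.99069113 110.65191125] 90.2667629560933
cap [689.71238815 -62.79200091] spacer [687.8079556   51.29991191]
board L,R,B [[580.4, 96.6], [597.2, -70.3], [506.4, 3.2]] 119.12663798280477 116.79430800723685
board origin [651.33956616  19.34327722] -38.976678050369365 inn [631.80089538  18.88443366]
stop in board [-60.0369189   68.87706425]
turn [-32.39047562]
0 [525. -12.] [0.63 0.78]
10 [521.  11.] [0.75 0.66]
20 [522.  33.] [0.86 0.52]
30 [526.  56.] [0.93 0.36]
40 [534.  77.] [0.98 0.19]
50 [546.  96.] [1.   0.02]
```

```bash
python3 -m handwheel '[{"slide":[0,0,0],"roll":0.37,"gripper":-1},{"slide":[0,0,0],"roll":0.37,"gripper":-1},{"slide":[0,0,0],"roll":0.37,"gripper":-1},{"slide":[0,0,0],"roll":0.37,"gripper":-1},{"slide":[0,0,0],"roll":0.37,"gripper":-1},{"slide":[0,0,0],"roll":0.37,"gripper":-1},{"slide":[0,0,0],"roll":0.37,"gripper":-1},{"slide":[0,0,0],"roll":0.37,"gripper":-1}]' 40
python3 -m handwheel '[{"slide":[0,0,0],"roll":0.3,"gripper":-1},{"slide":[0,0,0],"roll":0.3,"gripper":-1},{"slide":[0,0,0],"roll":0.3,"gripper":-1},{"slide":[-0.047,0.128,0],"roll":0,"gripper":-1},{"slide":[-0.047,0.128,0],"roll":0,"gripper":-1},{"slide":[-0.047,0.128,0],"roll":0,"gripper":-1},{"slide":[-0.047,0.128,0],"roll":0,"gripper":-1},{"slide":[-0.047,0.128,0],"roll":0,"gripper":-1}]'
python3 -m handwheel '[{"slide":[-0.047,0.128,0],"roll":0,"gripper":-1},{"slide":[-0.047,0.128,0],"roll":0,"gripper":-1},{"slide":[-0.047,0.128,0],"roll":0,"gripper":-1},{"slide":[-0.047,0.128,0],"roll":0,"gripper":-1},{"slide":[-0.047,0.128,0],"roll":0,"gripper":-1},{"slide":[-0.047,0.128,0],"roll":0,"gripper":-1},{"slide":[-0.047,0.128,0],"roll":0,"gripper":-1},{"slide":[0,0,0],"roll":0,"gripper":-1}]'
```

```text
time: 1.15
position: [174.4, 521.4, 230.8]
tool_rot: [-180.0, 0.1, 76.4]
ft_force: [0.9, 0.1, -0.3]
opening: -0.0
grip_force: 0.0
time: 2.15
position: [314.4, 285.7, 231.1]
tool_rot: [180.0, -0.0, 51.0]
ft_force: [0.2, 0.2, 0.2]
opening: -0.3
grip_force: 0.0
time: 3.15
position: [510.0, -43.9, 230.0]
tool_rot: [-179.9, 0.1, 50.6]
ft_force: [-0.6, -0.3, 0.5]
opening: 0.1
grip_force: 0.0
```

```bash
python3 -m handwheel '[{"slide":[0,0,0.1],"roll":0,"gripper":-1},{"slide":[0,0,0.1],"roll":0,"gripper":-1},{"slide":[0,0,0.1],"roll":0,"gripper":-1},{"slide":[0,0,0.1],"roll":0,"gripper":-1},{"slide":[0,0,0.1],"roll":0,"gripper":-1},{"slide":[0,0,0.03],"roll":0,"gripper":-1},{"slide":[0,0,0],"roll":0,"gripper":-1},{"slide":[0,0,0],"roll":0,"gripper":-1}]'
python3 - <<'E'
from h import *
d=cam("scene");s=manip.observe();print(s["position"],s["ft_force"])
cv2.imwrite("pics/s1.png",cv2.resize(d["img"][130:330,220:480],None,fx=3,fy=3,interpolation=cv2.INTER_CUBIC))
E
```

```text
time: 4.15
position: [510.8, -40.8, 21.4]
tool_rot: [179.8, -0.1, 50.9]
ft_force: [1.2, 0.2, 0.6]
opening: -0.0
grip_force: 0.0
[510.8958712  -40.96494806  21.51405095] [-0.27775423 -1.02354521  0.58841019]
```

View pics/s1.png

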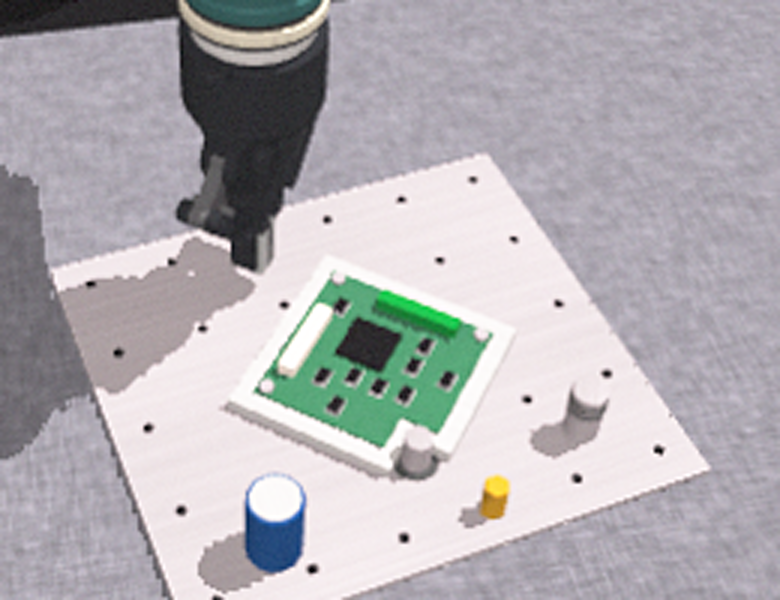

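The fingers are at (255,265) in the crop, beside the push corner (330,262) and on the correct edge. Next I lower them and close the gap.

```bash
python3 -m handwheel '[{"slide":[0,-0.009,0.014],"roll":0,"gripper":-1},{"slide":[0,0,0.014],"roll":0,"gripper":-1},{"slide":[0,0,0],"roll":0,"gripper":-1},{"slide":[0.01,0,0],"roll":0,"gripper":-1},{"slide":[0.01,0,0],"roll":0,"gripper":-1},{"slide":[0.01,0,0],"roll":0,"gripper":-1},{"slide":[0.01,0,0],"roll":0,"gripper":-1},{"slide":[0.005,0,0],"roll":0,"gripper":-1}]'
python3 -m handwheel '[{"slide":[0.0066,-0.0099,0],"roll":0.07,"gripper":-1},{"slide":[0.0066,-0.0099,0],"roll":0.07,"gripper":-1},{"slide":[0.0066,-0.0099,0],"roll":0.07,"gripper":-1},{"slide":[0.0066,-0.0099,0],"roll":0.07,"gripper":-1},{"slide":[0,0,0],"roll":0,"gripper":-1},{"slide":[0,0,0],"roll":0,"gripper":-1},{"slide":[0,0,0],"roll":0,"gripper":-1},{"slide":[0,0,0],"roll":0,"gripper":-1}]'
cat > v.py <<'E'
from h import *
import sys
d=cam("top");s=manip.observe();print(s["position"],s["tool_rot"],s["ft_force"])
cv2.imwrite(sys.argv[1],cv2.resize(d["img"][75:245,200:390],None,fx=3.5,fy=3.5,interpolation=cv2.INTER_CUBIC))
p=s["position"];y=np.radians(s["tool_rot"][2]);r=p[:2]-np.array([650.6,20]);e=np.array([np.cos(y),np.sin(y)]);print("tool rel peg in tool x,y",r@e,r@[e[1],-e[0]])
E
python3 v.py pics/t1.png
```

```text
time: 5.2
position: [518.0, -24.3, 8.1]
tool_rot: [-180.0, -0.0, 50.9]
ft_force: [-0.1, -0.7, -0.3]
opening: 0.3
grip_force: 0.0
time: 6.2
position: [512.8, -6.1, 8.0]
tool_rot: [-180.0, 0.0, 42.9]
ft_force: [-2.1, -0.9, 0.8]
opening: -0.0
grip_force: 1.0
[512.79369636  -6.16351755   7.96478918] [-1.79962956e+02  3.13713694e-02  4.29062376e+01] [-2.69831637 -0.98904834  1.39253889]
tool rel peg in tool x,y -118.7509548204806 -74.65465626449351
```

View pics/t1.png

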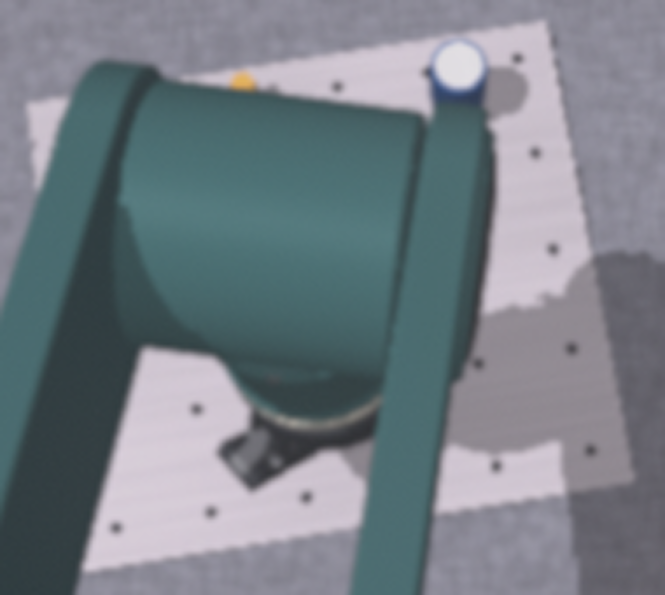

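The arm hides the board in the top view, so I'll use the scene camera from here. A light contact force has built up, so I continue along the arc.

```bash
python3 -m handwheel '[{"slide":[0.0066,-0.0099,-0.003],"roll":0.07,"gripper":-1},{"slide":[0.0066,-0.0099,0],"roll":0.07,"gripper":-1},{"slide":[0.0066,-0.0099,0],"roll":0.07,"gripper":-1},{"slide":[0.0066,-0.0099,0],"roll":0.07,"gripper":-1},{"slide":[0.0066,-0.0099,0],"roll":0.07,"gripper":-1},{"slide":[0.0066,-0.0099,0],"roll":0.07,"gripper":-1},{"slide":[0.0066,-0.0099,0],"roll":0.07,"gripper":-1},{"slide":[0.0066,-0.0099,0],"roll":0.07,"gripper":-1}]'
sed -i 's/cam("top")/cam("scene")/;s/\[75:245,200:390\]/[180:350,270:460]/' v.py
python3 v.py pics/t2.png
```

```text
time: 7.25
position: [511.6, 31.7, 9.1]
tool_rot: [180.0, 0.0, 26.8]
ft_force: [-1.6, -0.3, -0.6]
opening: -0.3
grip_force: 1.0
[511.64031779  32.32739475   9.11779348] [-1.79975900e+02 -5.84921760e-03  2.67688575e+01] [-1.119629   -0.92403915  0.09798244]
tool rel peg in tool x,y -118.51531424864025 -73.5926506576566
```

View pics/t2.png

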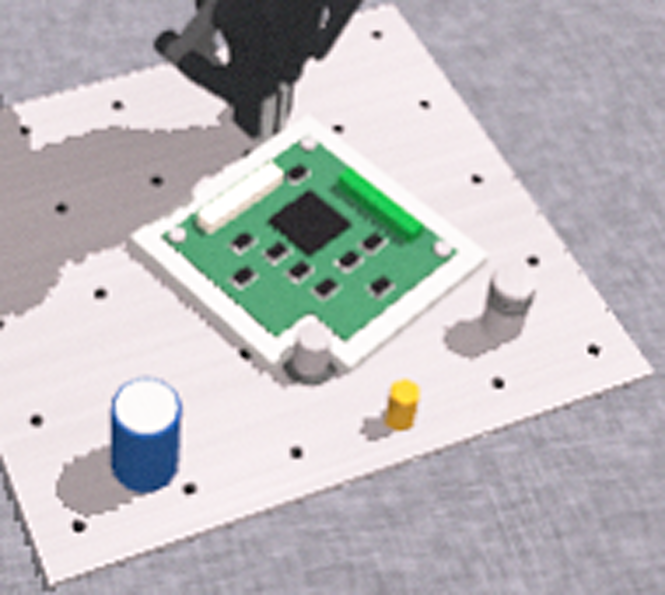

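The board is turning with its notch on the peg (310,350), and the post at (510,300) is about 20 mm from the edge. I'll do the remaining ~9° slowly.

```bash
python3 -m handwheel '[{"slide":[0.0033,-0.005,0],"roll":0.035,"gripper":-1},{"slide":[0.0033,-0.005,0],"roll":0.035,"gripper":-1},{"slide":[0.0033,-0.005,0],"roll":0.035,"gripper":-1},{"slide":[0.0033,-0.005,0],"roll":0.035,"gripper":-1},{"slide":[0.0033,-0.005,0],"roll":0.035,"gripper":-1},{"slide":[0.0033,-0.005,0],"roll":0.035,"gripper":-1},{"slide":[0.0033,-0.005,0],"roll":0.035,"gripper":-1},{"slide":[0.0033,-0.005,0],"roll":0.035,"gripper":-1}]'
python3 v.py pics/t3.png
```

```text
time: 8.3
position: [514.7, 50.9, 9.1]
tool_rot: [-180.0, 0.0, 18.8]
ft_force: [-4.2, -0.9, 0.1]
opening: 0.0
grip_force: 1.7
[514.73059341  51.22094288   9.12937413] [-1.79953301e+02  3.22127095e-02  1.87685220e+01] [-3.98501432  0.38144113  0.2098758 ]
tool rel peg in tool x,y -118.59950975586182 -73.27618445408045
```

View pics/t3.png

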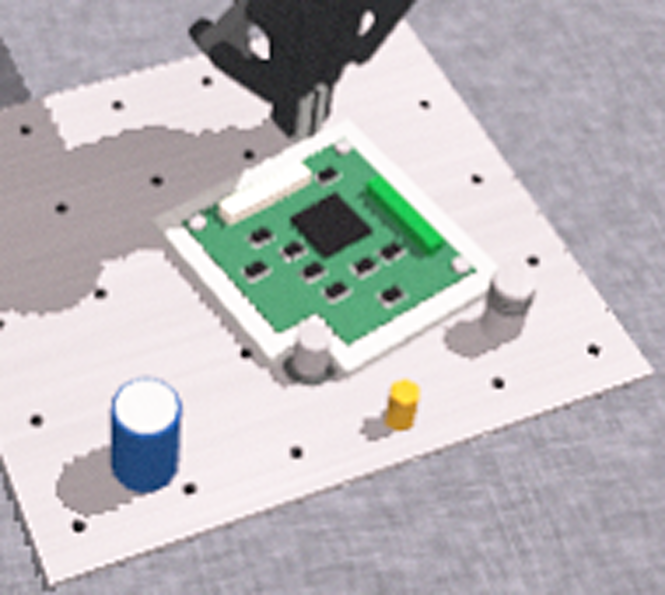

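The edge is now within a few mm of the post at (495,300). I go on in small steps until the force rises.

```bash
python3 -m handwheel '[{"slide":[0.0033,-0.005,0],"roll":0.035,"gripper":-1},{"slide":[0.0033,-0.005,0],"roll":0.035,"gripper":-1},{"slide":[0,0,0],"roll":0,"gripper":-1},{"slide":[0,0,0],"roll":0,"gripper":-1},{"slide":[0,0,0],"roll":0,"gripper":-1},{"slide":[0,0,0],"roll":0,"gripper":-1},{"slide":[0,0,0],"roll":0,"gripper":-1},{"slide":[0,0,0],"roll":0,"gripper":-1}]'
python3 -m handwheel '[{"slide":[0.0033,-0.005,0],"roll":0.035,"gripper":-1},{"slide":[0,0,0],"roll":0,"gripper":-1},{"slide":[0,0,0],"roll":0,"gripper":-1},{"slide":[0,0,0],"roll":0,"gripper":-1},{"slide":[0,0,0],"roll":0,"gripper":-1},{"slide":[0,0,0],"roll":0,"gripper":-1},{"slide":[0,0,0],"roll":0,"gripper":-1},{"slide":[0,0,0],"roll":0,"gripper":-1}]'
```

```text
time: 9.35
position: [516.1, 55.3, 9.2]
tool_rot: [-180.0, 0.0, 16.8]
ft_force: [-4.8, 1.3, -1.1]
opening: -0.3
grip_force: 2.0
time: 10.35
position: [516.7, 57.5, 9.2]
tool_rot: [-180.0, 0.0, 15.8]
ft_force: [-5.2, 1.8, -0.1]
opening: 0.2
grip_force: 2.2
```

```bash
python3 -m handwheel '[{"slide":[0.003,0,0],"roll":0,"gripper":-1},{"slide":[0,0,0],"roll":0,"gripper":-1},{"slide":[0,0,0],"roll":0,"gripper":-1},{"slide":[0,0,0],"roll":0,"gripper":-1},{"slide":[0,0,0],"roll":0,"gripper":-1},{"slide":[0,0,0],"roll":0,"gripper":-1},{"slide":[0,0,0],"roll":0,"gripper":-1},{"slide":[0,0,0],"roll":0,"gripper":-1}]'
python3 v.py pics/t4.png
```

```text
time: 11.35
position: [516.9, 57.6, 9.2]
tool_rot: [-180.0, 0.2, 15.8]
ft_force: [-7.8, 0.2, 1.4]
opening: -0.1
grip_force: 3.5
[516.86519504  57.64202556   9.12837481] [-1.79980836e+02  1.71051690e-01  1.58315153e+01] [-6.68364605  1.20913271  0.80305973]
tool rel peg in tool x,y -118.39288614276134 -72.69831260892347
```

View pics/t4.png

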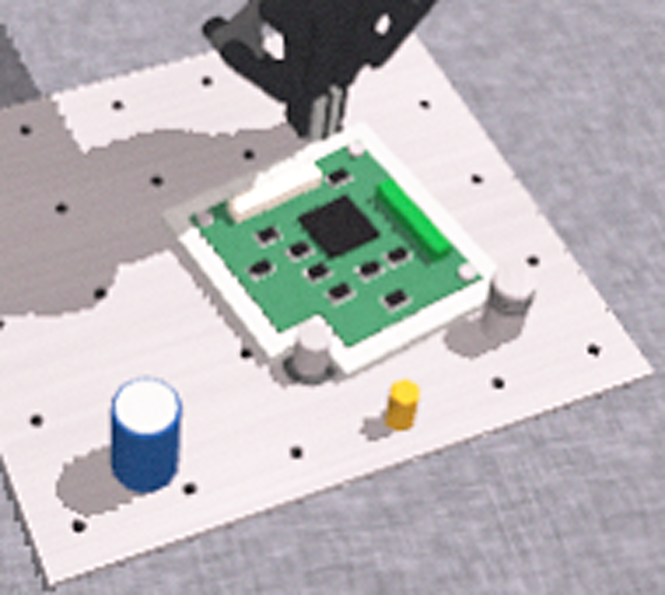

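The edge seems to touch the post at (495,300). One more small push to check that it is firm, then back off and measure from above.

```bash
python3 -m handwheel '[{"slide":[0.004,0,0],"roll":0,"gripper":-1},{"slide":[0,0,0],"roll":0,"gripper":-1},{"slide":[0,0,0],"roll":0,"gripper":-1},{"slide":[0,0,0],"roll":0,"gripper":-1},{"slide":[0,0,0],"roll":0,"gripper":-1},{"slide":[0,0,0],"roll":0,"gripper":-1},{"slide":[0,0,0],"roll":0,"gripper":-1},{"slide":[0,0,0],"roll":0,"gripper":-1}]'
```

```text
time: 12.4
position: [517.2, 58.0, 9.1]
tool_rot: [-180.0, 0.3, 15.8]
ft_force: [-11.0, 0.8, 4.3]
opening: 0.1
grip_force: 5.1
```

Motion is blocked (11 N), so the board rests on the post. Retracting.

```bash
python3 -m handwheel '[{"slide":[-0.01,0,0],"roll":0,"gripper":-1},{"slide":[-0.03,0,0],"roll":0,"gripper":-1},{"slide":[-0.04,0,0],"roll":0,"gripper":-1},{"slide":[0,0,-0.1],"roll":0,"gripper":-1},{"slide":[0,0,-0.13],"roll":0,"gripper":-1},{"slide":[0,0,-0.13],"roll":0,"gripper":-1},{"slide":[0,0,-0.13],"roll":0,"gripper":-1},{"slide":[0,0,0],"roll":0,"gripper":-1}]'
python3 -m handwheel '[{"slide":[0,-0.13,0],"roll":0,"gripper":-1},{"slide":[0,-0.13,0],"roll":0,"gripper":-1},{"slide":[0,-0.13,0],"roll":0,"gripper":-1},{"slide":[0,-0.13,0],"roll":0,"gripper":-1},{"slide":[0,-0.13,0],"roll":0,"gripper":-1},{"slide":[0,-0.13,0],"roll":0,"gripper":-1},{"slide":[0,0,0],"roll":0,"gripper":-1},{"slide":[0,0,0],"roll":0,"gripper":-1}]'
sed -i 's/cam("scene")/cam("top")/;s/\[180:350,270:460\]/[75:245,200:390]/' v.py
python3 v.py pics/t5.png
```

```text
time: 13.4
position: [491.5, 49.2, 211.7]
tool_rot: [179.8, -0.7, 15.8]
ft_force: [1.2, 0.7, -0.1]
opening: 0.1
grip_force: 0.0
time: 14.4
position: [403.4, 349.0, 204.3]
tool_rot: [179.9, 0.1, 15.8]
ft_force: [0.2, -0.3, -0.0]
opening: 0.2
grip_force: 0.0
[403.74419222 348.66285144 204.64806011] [1.79949844e+02 3.87780638e-02 1.57782801e+01] [ 0.06881465 -0.65574867 -0.31888024]
tool rel peg in tool x,y -148.18605046541217 -383.40312231193064
```

View pics/t5.png

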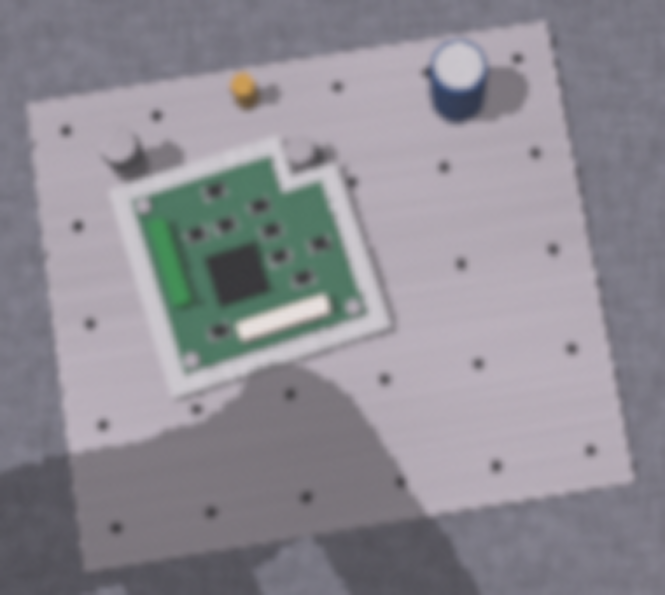

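The board now has its left corner at (110,192), bottom at (176,394) and right at (395,328). Its edge runs past the foot of the post, and the spacer and capacitor have not moved.

```bash
sed 's/(153,284),(470,257),(326,425)/(110,192),(395,328),(176,394)/' m.py > m2.py; python3 m2.py | grep -A3 board
```

```text
board L,R,B [[630.8, 122.3], [558.3, -31.5], [521.6, 81.8]] 116.49425949796591 119.0285390518608
board origin [651.88755268  18.47144486] -70.5648261983705 inn [631.80089538  18.88443366]
stop in board [-88.22453346  26.99732595]
turn [-0.64659204]
0 [528.  58.] [0.94 0.33]
10 [536.  79.] [0.99 0.16]
```

Stop in the board frame is (-88, 27.0), against 26 for contact and limits of 21 to 31. The board is about 1–2 mm from the peg's measured position, so I hand in.

```bash
python3 -c "
from rig import manip
print(manip.sign_off())"
```

```text
the job is handed in; nothing more can be done
None
```

I turned the board clockwise about 32° on the peg until its edge rested against the left stop post (measured gap about 1 mm), with the notch still seated and the capacitor and spacer undisturbed, and handed the job in after about 14.5 s; the sign-off gave no verdict.

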